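# Snap a spring-button spline adapter into the torque transducer socket

### The arm

A 7-joint arm with a two-finger parallel gripper is mounted at the origin on the work surface. World frame = base frame: x ahead of the robot, y to its left, z up, the work surface at z = 0. Lengths are in m, angles in rad, forces in N, time in s.
With the tool pointing down it reaches from about 0.425 to 0.825 m from the base axis. Payload 3.6 kg.
Tool frame: the origin (TCP) lies where the fingers leave the gripper's body, on its centre line; the fingertips stand 73 mm ahead of it and the grasp point (between the pads) lies 54 mm ahead of it; z points along the fingers, y is the line along which they close (so a half turn about z gives the same grasp; the last joint's range is limited). The gripper opens to 85 mm and grips with 20 to 120 N. Pads are 22 mm wide; open, the fingers measure 114 mm over their backs; the gripper's body (76 mm by 85 mm) begins 54 mm behind the grasp point. The pads swing forward as they close: fully open they stand 13 mm farther back than shut.
Start: joints at [1.214, 0.615, -0.013, 1.423, 0.008, 1.103, -0.04], TCP at [0.211, -0.615, 0.304] pointing down, gripper open.
Joint ranges: [-3.12, 3.12], [-0.3, 2.06], [-1.34, 1.32], [0.26, 2.42], [-1.36, 4.5], [0.01, 1.98], [-2.84, 2.84]. Speed limits (rad/s): [2.79, 2.79, 3.14, 3.14, 3.14, 3.14, 3.14].

### API

Orientations are given as a unit quaternion [x, y, z, w].
In Python, from station import arm, snapshot, camera_info, ticket gives the robot as it stands. Calls block until the motion is done:
- arm.movep(position, orientation): joint-space move of the TCP to a pose.
- arm.line_to(position, velocity=0.15, ori=None): straight line of the TCP; ori=None keeps the orientation; velocity is the mean speed in m/s.
- arm.move_j(angles): joint-space move.
- arm.move_gripper(opening, effort=None): opening from 0.0 (shut) to 1.0 (fully open); effort is the grip in N (None keeps the last); returns when the fingers have stopped.
- arm.pause(seconds).
- arm.ik(position, orientation): joint angles nearest the present ones, or None.
- snapshot(name): name is "scene" or "top"; returns the picture (384x512x3 uint8, blue, green, red); there is no depth.
- camera_info(name): a dict with "fx", "fy", "cx", "cy" (pixels), "dist_coeffs" ([k1, k2, p1, p2, k3] as OpenCV has them; the pictures are not rectified), "R" (3x3) and "t" (3): a world point X has camera coordinates R X + t. Camera axes: x right, y down, z forward; pixel columns grow to the right and rows downward; lengths in m; the calibration is good to about 2 mm. A picture is of the moment at which its call begins. camera_info takes no time and is no camera call.
A pose or a line that the arm cannot do raises arm.MotionError and nothing moves.
- ticket.finish_job(): hands the job in; it is judged then, once.
Readings, each from a call of its own:
- arm.read_time(): time.
- arm.read_joint_positions(): joint angles.
- arm.read_dq(): joint speeds.
- arm.read_effort(): joint torques, N m.
- arm.read_tool_pos(): TCP position.
- arm.read_eef_rot(): TCP orientation.
- arm.read_ft_force(): force on the tool from outside, world axes, zero at the start.
- arm.read_wrist_torque(): the same for the moment, N m.
- arm.read_opening(): opening from 0.0 (shut) to 1.0 (fully open).
- arm.read_finger_force(): force on a finger pad.
Only numpy, scipy, OpenCV 4.12 (cv2) and the standard library are available. Lean on these libraries where they do the work, as an engineer would, in place of code of your own. Each camera call takes 0.05 s, during which the arm holds its last target. There are 200 camera calls.

### The job

Take the spline adapter that has a spring button from the rack, pinch its button flush with the fingers and start it into the square socket with the button on the window side; once the button is caught under the socket's lip, let go, take it by the splined end and slide it down until the button pops out into the window. Then tug it upwards at about 10 N to prove that it is latched, and let go. Never load the socket with more than 25 N, and leave the other things on the plate alone.

Things in the scene. Friction and masses are not known exactly. Their poses are not given: they have to be found in the camera images.
- adapter: Dark steel spline adapter with a spring button, 300 g, 96 mm tall, upright in one of the rack's pockets. Origin: centre of its lower end, z up along it. 24 mm square shank from 0 to 64 mm (lowest 6 mm tapers to 18 mm), then a splined round end, 21 mm diameter, 64 to 96 mm. The button is on the shank's +x face.
- button (a joint): Spring button: flat-faced steel bar 10 mm wide, 20 mm tall (20 to 40 mm above the adapter's origin), standing 6 mm out of the shank. Value in m: 0 fully out, 0.006 flush. Spring 2 N out, 5 N flush. Inside the socket's bore it reads 0.0036 or more, popped out into the window 0. Its square lower edge does not ride over the socket's lip.
- pinch (a point): On the adapter's axis 30 mm above its origin, axes as the adapter. Fingertips at this height, closing along x (one pad on the button's upper half, one on the face behind), press the button flush at 24 mm opening and leave its lower 10 mm free to enter the socket. Once 3 mm or more of it is under the lip it stays pressed when let go.
- rack: Aluminium block fixed to the plate, 70 x 170 x 20 mm, origin at its underside's centre, two 27 mm square pockets 16 mm deep at y = -45 and +45 mm in its frame, one for each adapter.
- socket: Torque transducer fixed to the plate: round grey flange, 112 mm diameter, 20 mm tall, with an upright square steel tube 46 mm wide, top at 100 mm. Origin: underside's centre, z up. Bore 26.4 mm square, 80 mm deep. The +x wall has a window 13 mm wide, 22 mm tall for the button, in a catch plate that can be set up or down. The sliding button drags with 2 to 7 N.
- mouth (a point): Centre of the bore at its top edge, axes as socket. The window's upper edge lies 15 mm below, give or take 5 mm, not measured: find it by feel. So the button pops out when the adapter's lower end is 50 to 60 mm below the mouth. It then has 2 mm of play up and down; past that both edges of the window stop it hard.
- plain_adapter: The other adapter in the rack: same shape, no button. Not to be used.
- mallet_head: Copper-faced mallet head without handle, lying, 74 x 36 mm. Bystander.
- hex_key: L-shaped zinc ball-end hex key, 140 mm long, 8 mm thick, lying. Bystander.
- gauge_block: Steel block, 35 x 60 x 22 mm. Bystander.
- weight: Brass knobbed weight, 44 mm diameter, 60 mm tall. Bystander.
- bearing_ring: Steel ring, 60 mm outside, 40 mm inside, 18 mm tall. Bystander.
- grease_can: Closed grey can, 60 mm diameter, 75 mm tall. Bystander.
Things that resemble listed ones, but are neither listed nor needed, are in the scene too. Leave any red look-alike of the adapter alone.

How it is judged:
On the way, in this order (a step that is already met when the one before it is completed fails the run):
1. the button is pressed in and its lower end has entered the socket's mouth on the window side (value of joint button above 0.003 m and z of adapter in the frame of mouth below -0.022 m and horizontal distance between adapter and mouth below 0.004 m), for 0.1 s.
2. the button has popped out into the window (value of joint button below 0.0015 m and z of adapter in the frame of mouth below -0.047 m and horizontal distance between adapter and mouth below 0.004 m), for 0.1 s.
3. the latched adapter is tugged upwards: it pulls on the window's upper edge with more than 6 N (contact force between adapter and catch_c0 above 6 N and value of joint button below 0.0015 m), for 0.15 s.
At the end, for the whole second after the job is handed in: The adapter stands in the socket within 4 mm of its axis and 0.08 rad of upright, its lower end 47 to 65 mm below the mouth, with the button out in the window (less than 1.5 mm pressed in), at rest and released (all of step 2 and z of adapter in the frame of mouth above -0.065 m and angle between the z axis of adapter and the z axis of socket, either way round below 0.08 rad and linear speed of adapter below 0.02 m/s); the robot touches nothing.
It fails at once if the adapter loads the socket with more than 25 N (contact force between adapter and socket above 25 N).
It fails at once if another thing on the plate is moved by more than 25 mm (distance of any of plain_adapter, mallet_head, hex_key, gauge_block, weight, bearing_ring, grease_can from where it was at the start of the episode above 0.025 m).
It also fails if it takes over 58 s, if anything falls off the work surface, if the arm or the gripper's body presses on something with over 40 N, if the wrist force passes 120 N, or if a joint passes its speed limit or range.

## Working session

There is one attempt and no reset: what is moved stays moved. The work goes in short steps, each a Python script; the robot and the scene stay as the last script left them, time stands still between calls to the robot, and variables do not carry over. Pictures are saved under pics/ and viewed, at most 10 in all, crops included, and the job is handed in when it is done.

```bash
mkdir -p pics; ls; python3 - <<'E'
from station import *
import cv2,numpy as np
for n in("scene","top"):
    im=snapshot(n); cv2.imwrite(f"pics/{n}0.png",im); c=camera_info(n)
    print(n,c["fx"],c["fy"],c["cx"],c["cy"],c["dist_coeffs"],np.round(-np.array(c["R"]).T@c["t"],3))
    cv2.imwrite(f"pics/{n}_big.png",cv2.resize(im,(800,600),interpolation=cv2.INTER_CUBIC))
print(arm.read_time(),arm.read_tool_pos(),arm.read_eef_rot(),arm.read_opening())
E
```

```text
pics
scene 391.99290067441314 391.99290067441314 252.57087968635722 191.89643223694395 [-0.10300351  0.          0.          0.          0.        ] [ 1.288 -0.346  0.705]
top 482.8496901890255 482.8496901890255 259.10083328984786 206.990443249223 [-0.07608092  0.          0.          0.          0.        ] [0.453 0.013 1.713]
0.1 [ 0.21034156 -0.61447557  0.30283694] [ 9.86430781e-01  1.64173449e-01 -2.07753772e-04 -1.16150867e-03] 1.0057095270082415
```

View pics/scene_big.png

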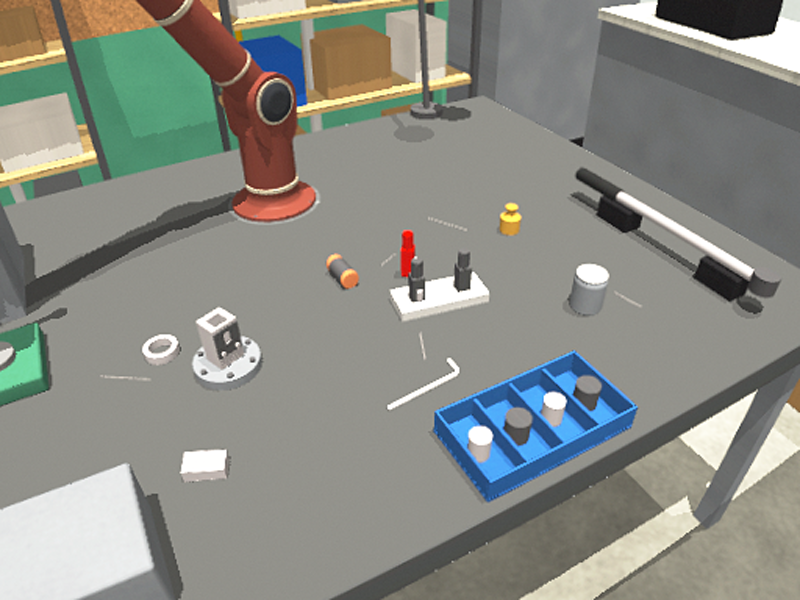

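View pics/top_big.png

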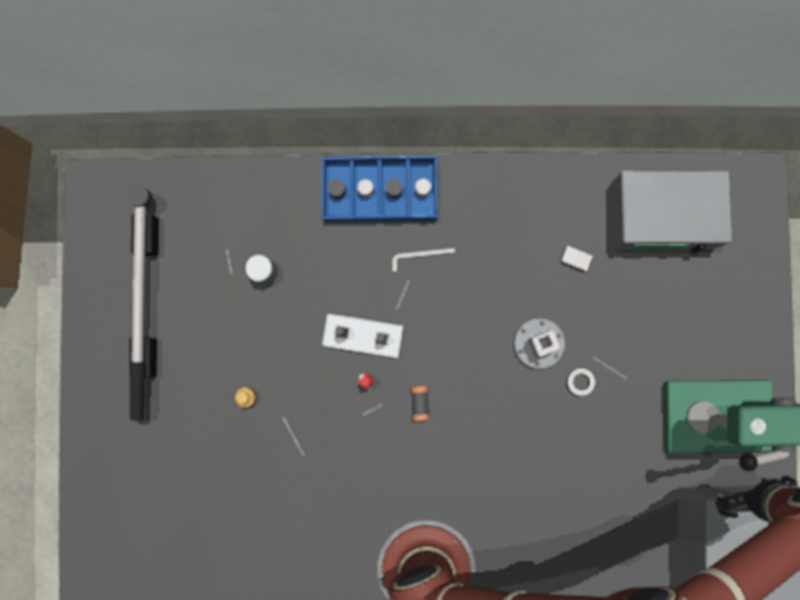

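The top view is x up, y left. Candidates in the scene picture (800x600):
- Left dark adapter in the rack (417,282), with a light patch on its shank.
- Right dark adapter in the rack (463,270).
- Red look-alike (408,253).
- Dark cylinders in the blue tray (518,425) and (588,392).

I choose the left one because of the light button patch, and will check it in a crop. The socket is at (228,345).

```bash
cat > h.py <<'E'
from station import *
import cv2,numpy as np
from scipy.spatial.transform import Rotation as Ro
def cam(n):
    c=camera_info(n); K=np.array([[c["fx"],0,c["cx"]],[0,c["fy"],c["cy"]],[0,0,1]])
    return K,np.array(c["dist_coeffs"]),np.array(c["R"]),np.array(c["t"])
def ray(n,px,z):
    K,d,R,t=cam(n); u=cv2.undistortPoints(np.array(px,float).reshape(-1,1,2),K,d).reshape(-1,2)
    D=np.c_[u,np.ones(len(u))]@R; C=-R.T@t
    return C+D*((z-C[2])/D[:,2])[:,None]
def proj(n,X):
    K,d,R,t=cam(n); return cv2.projectPoints(np.array(X,float).reshape(-1,3),cv2.Rodrigues(R)[0],t,K,d)[0].reshape(-1,2)
E
python3 - <<'E'
from h import *
s=cv2.imread("pics/scene0.png");t=cv2.imread("pics/top0.png")
def crop(im,x,y,w,h,f): return cv2.resize(im[y:y+h,x:x+w],(w*f,h*f),interpolation=cv2.INTER_CUBIC)
a=crop(s,240,135,80,75,5);b=crop(s,115,185,80,75,5);c=crop(t,200,195,80,45,5);d=crop(t,320,195,80,45,5)
cv2.imwrite("pics/crop1.png",np.vstack([np.hstack([a,b]),np.hstack([c,d])]))
# top rack: white mask
hsv=cv2.cvtColor(t,cv2.COLOR_BGR2HSV)
m=((hsv[...,2]>150)&(hsv[...,1]<40)).astype(np.uint8)
cs,_=cv2.findContours(m,cv2.RETR_EXTERNAL,cv2.CHAIN_APPROX_NONE)
for k in cs:
    if cv2.contourArea(k)<60: continue
    r=cv2.minAreaRect(k); 
    if not(190<r[0][0]<400 and 190<r[0][1]<250): continue
    print("contour",r,cv2.contourArea(k))
    for z in(.02,.1):
        B=ray("top",cv2.boxPoints(r),z);print(z,np.round(B[:,:2],4).tolist(),np.round(B.mean(0),4),np.linalg.norm(np.diff(B,axis=0),axis=1))
E
```

```text
contour ((372.0, 244.0), (16.0, 16.0), 90.0) 215.0
0.02 [[0.4471, -0.3224], [0.4466, -0.3786], [0.3907, -0.3777], [0.3912, -0.3215]] [ 0.4189 -0.35    0.02  ] [0.05625639 0.05589534 0.05617179]
0.1 [[0.4474, -0.3066], [0.4469, -0.3602], [0.3937, -0.3592], [0.3942, -0.3057]] [ 0.4205 -0.3329  0.1   ] [0.05359855 0.05325457 0.05351795]
contour ((346.2839050292969, 217.86593627929688), (30.27325439453125, 26.959482192993164), 38.1572265625) 470.5
0.02 [[0.5072, -0.1902], [0.5813, -0.2498], [0.5149, -0.3324], [0.4411, -0.2727]] [ 0.5111 -0.2613  0.02  ] [0.09508223 0.1059794  0.09492531]
0.1 [[0.5046, -0.1806], [0.5752, -0.2374], [0.512, -0.3161], [0.4417, -0.2592]] [ 0.5084 -0.2483  0.1   ] [0.09059007 0.1009724  0.09044056]
contour ((231.60809326171875, 214.35134887695312), (49.648494720458984, 21.207469940185547), 9.462322235107422) 986.5
0.02 [[0.5044, 0.2336], [0.5781, 0.2213], [0.548, 0.0487], [0.4746, 0.0614]] [0.5263 0.1412 0.02  ] [0.07472072 0.17516251 0.07443958]
0.1 [[0.502, 0.2232], [0.5722, 0.2114], [0.5435, 0.047], [0.4736, 0.0591]] [0.5228 0.1352 0.1   ] [0.07119054 0.16688696 0.07092268]
```

View pics/crop1.png

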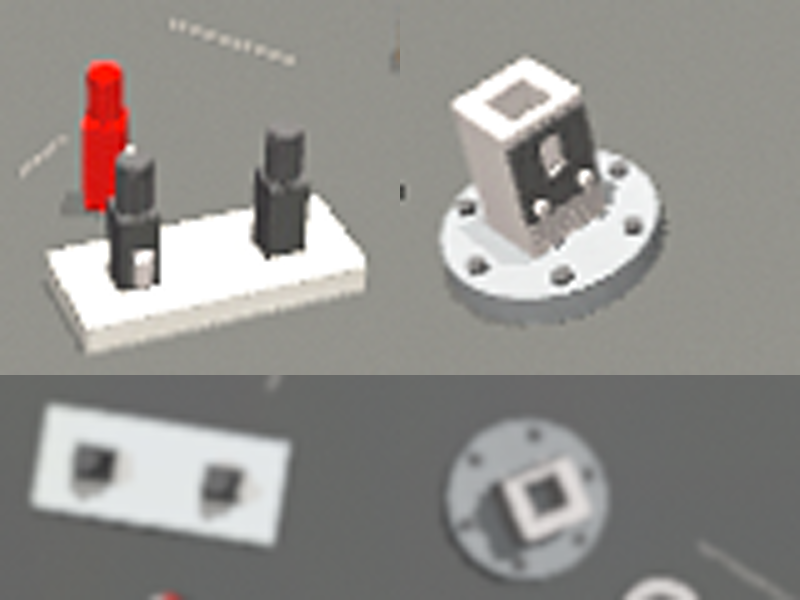

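The left rack adapter (crop 135,230; button patch at crop 145,268, facing the camera, which is rack +x) has the button. The right one is plain. The socket's catch plate with its window (crop 552,155) faces right-front. Next I measure both precisely.

```bash
python3 - <<'E'
from h import *
t=cv2.imread("pics/top0.png");s=cv2.imread("pics/scene0.png")
g=cv2.cvtColor(t,cv2.COLOR_BGR2GRAY)
def big(m,win):
    x,y,w,h=win; o=np.zeros_like(m);o[y:y+h,x:x+w]=m[y:y+h,x:x+w]
    cs,_=cv2.findContours(o,cv2.RETR_EXTERNAL,cv2.CHAIN_APPROX_NONE);return max(cs,key=cv2.contourArea)
# upsampled tube top
def up(win,f=8):
    x,y,w,h=win;return cv2.resize(g[y:y+h,x:x+w],None,fx=f,fy=f,interpolation=cv2.INTER_CUBIC)
def full(p,win,f=8): return (np.array(p,float)+.5)/f-.5+np.array(win[:2])
W=(328,202,36,36)
for th in(185,200,210):
    u=(up(W)>th).astype(np.uint8);k=big(u,(0,0,288,288));r=cv2.minAreaRect(k)
    B=ray("top",full(cv2.boxPoints(r),W),.1);e=np.diff(B,axis=0)
    print("tube",th,B.mean(0).round(4),np.linalg.norm(e,axis=1).round(4),np.degrees(np.arctan2(e[:,1],e[:,0])).round(1))
# flange: circle by lower threshold
for th in(118,125,132):
    u=(up(W)>th).astype(np.uint8);k=big(u,(0,0,288,288));(c,rad)=cv2.minEnclosingCircle(k)
    print("flange",th,ray("top",full([c],W),.02).round(4),rad/8*.0035)
# bore: dark inside
W2=(341,213,15,14)
u=(up(W2)<150).astype(np.uint8);k=big(u,(0,0,120,112));r=cv2.minAreaRect(k);print("bore",ray("top",full([r[0]],W2),.1).round(4),np.array(r[1])/8*.0033)
# adapters
yaw=np.radians(-9.8);Rz=np.array([[np.cos(yaw),-np.sin(yaw)],[np.sin(yaw),np.cos(yaw)]])
c=np.array([.5263,.1412])
for sy in(-.045,.045):
    a=c+Rz@[0,sy];print("pocket",a.round(4),"top px",proj("top",[[*a,.004],[*a,.068],[*a,.1]]).round(1).tolist(),"scene",proj("scene",[[*a,.1],[*(a+Rz@[.018,0]),.024],[*(a+Rz@[.018,0]),.044]]).round(1).tolist())
# button in scene
hs=s[170:200,262:275].astype(int);
m=np.zeros(s.shape[:2],np.uint8);m[178:194,262:275]=(s[178:194,262:275].min(2)>120)
n,l,st,ce=cv2.connectedComponentsWithStats(m);print(st[1:],ce[1:].round(1))
# socket projected in scene
E
```

```text
tube 185 [ 0.5037 -0.2589  0.1   ] [0.049  0.0431 0.049 ] [ -67.7 -158.   112.3]
tube 200 [ 0.5035 -0.2584  0.1   ] [0.046  0.04   0.0459] [ -68.3 -158.6  111.7]
tube 210 [ 0.5034 -0.2583  0.1   ] [0.0438 0.0374 0.0438] [ -67.3 -157.6  112.6]
flange 118 [[ 0.5062 -0.2567  0.02  ]] 0.0582402515411377
flange 125 [[ 0.5062 -0.2567  0.02  ]] 0.05736441707611084
flange 132 [[ 0.5063 -0.2568  0.02  ]] 0.05659520721435547
bore [[ 0.5061 -0.2569  0.1   ]] [0.02329048 0.02312799]
pocket [0.5186 0.0969] top px [[244.4, 216.6], [243.5, 215.9], [243.0, 215.5]] scene [[266.6, 166.9], [268.6, 192.7], [268.7, 187.0]]
pocket [0.534  0.1855] top px [[219.4, 212.4], [217.6, 211.6], [216.5, 211.1]] scene [[296.8, 160.8], [298.0, 186.1], [298.4, 180.5]]
[[264 178   2   1   2]
 [262 178  13  16  91]] [[264.5 178. ]
 [270.5 187.6]]
```

Flange centre and bore agree at (0.506,-0.257), yaw about 22°. The missing catch-plate side of the tube-top mask also confirms the window direction. The adapter's predicted button pixel (268.6,189.8) matches what I see (269,188.6). Next I retract away from the green press, then approach.

```bash
cat >> h.py <<'E'
A=np.array([.5186,.0969]);AY=np.radians(-9.8);M=np.array([.5061,-.2569]);MY=np.radians(22.3)
def q(phi):
    x=(phi+np.pi/2)/2; return [float(np.cos(x)),float(np.sin(x)),0.,0.]
E
python3 - <<'E'
from h import *
print(proj("top",[[.211,-.615,.3]]), ray("top",np.array([[668,380],[730,405],[800,445]])*.64,.3).round(2).tolist())
arm.line_to([.150,-.430,.33],.25)
arm.movep([*A,.25],q(AY)); arm.move_gripper(.65,30)
arm.line_to([*A,.14],.15)
print(arm.read_time(),arm.read_tool_pos(),arm.read_joint_positions(),arm.read_ft_force(),arm.read_opening())
s=snapshot("scene");cv2.imwrite("pics/p1.png",cv2.resize(s[110:210,220:330],None,fx=5,fy=5,interpolation=cv2.INTER_CUBIC))
E
```

```text
[[482.92867984 315.84824241]] [[0.43, -0.45, 0.3], [0.38, -0.57, 0.3], [0.3, -0.7, 0.3]]
4.6333 [0.51910843 0.09728484 0.14068092] [ 0.17782908  0.73696417 -0.636988    1.93078477  0.67280467  0.69600209
 -1.0424782 ] [ 0.10723141  0.27461358 -0.00126693] 0.6526011907652117
```

View pics/p1.png

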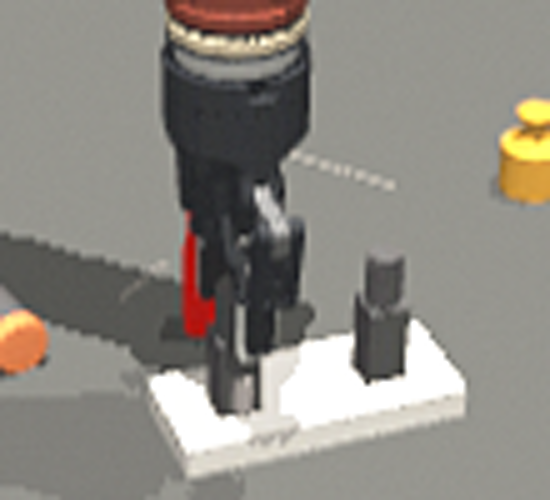

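The fingers straddle the adapter along rack x: near finger at (265,290), adapter shank at (232,385), both clear of the plain adapter. Descend and pinch.

```bash
python3 - <<'E'
from h import *
arm.line_to([*A,.1065],.08)
print("down",arm.read_tool_pos(),arm.read_ft_force())
arm.move_gripper(0,40); arm.pause(.2)
print("grip",arm.read_opening()*85,arm.read_finger_force(),arm.read_ft_force(),arm.read_wrist_torque())
arm.line_to([*A,.135],.08)
print("lift",arm.read_tool_pos(),arm.read_ft_force(),arm.read_opening()*85)
arm.line_to([*A,.26],.2)
print(arm.read_ft_force(),arm.read_wrist_torque(),arm.read_opening()*85)
s=snapshot("scene");p=proj("scene",[[*A,.2]])[0].astype(int);print(p)
cv2.imwrite("pics/p2.png",cv2.resize(s[p[1]-40:p[1]+60,p[0]-55:p[0]+55],None,fx=5,fy=5,interpolation=cv2.INTER_CUBIC));print(arm.read_time())
E
```

```text
down [0.51853917 0.09703286 0.10628019] [ 0.11651611 -0.26727796 -0.1497361 ]
grip 23.380942380335366 40.03209136426449 [0.52371776 0.5148172  5.66113455] [-0.08713306 -0.24710302 -0.00116071]
lift [0.51805842 0.09665643 0.13496938] [-0.18149548 -0.17064567 -3.86254946] 23.53677696729736
[ 0.04185054 -0.39767844 -3.79619474] [ 0.00292172 -0.02242683  0.01351781] 23.381085740885588
[266 134]
7.1667
```

View pics/p2.png

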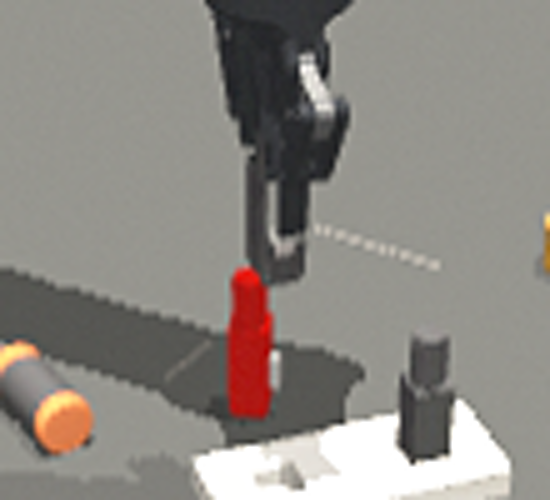

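The adapter is held, with the button under the near pad and the lower shank at (275,265) in the crop, clear of the pads. I check where it sits in the grip from its silhouette, and the height of its lower end.

```bash
python3 - <<'E'
from h import *
s=snapshot("scene");tp=arm.read_tool_pos();z0=tp[2]-.1063+.004
c,si=np.cos(AY),np.sin(AY);R=np.array([[c,-si],[si,c]])
for h in(.008,.012,.016):
    C=[[*(tp[:2]+R@[a*.012,b*.012]),z0+h] for a in(-1,1) for b in(-1,1)]
    p=proj("scene",C);r=int(round(p[:,1].mean()));print(h,"row",r,"pred cols",p[:,0].min().round(1),p[:,0].max().round(1),"img",s[r,256:278].max(1).tolist())
b=[[*(tp[:2]+R@[a*.009,d*.009]),z0] for a in(-1,1) for d in(-1,1)]
p=proj("scene",b);print("bottom rows pred",p.round(1).tolist());print(s[140:156,266].max(1),s[140:156,269].max(1))
E
```

```text
0.008 row 147 pred cols 260.4 272.1 img [150, 153, 173, 188, 207, 124, 65, 74, 85, 69, 67, 70, 70, 68, 66, 60, 154, 152, 151, 151, 151, 150]
0.012 row 146 pred cols 260.4 272.1 img [149, 150, 153, 156, 140, 67, 61, 77, 77, 67, 65, 68, 66, 68, 69, 63, 154, 152, 149, 151, 151, 151]
0.016 row 144 pred cols 260.4 272.1 img [151, 151, 152, 154, 86, 61, 65, 79, 66, 60, 170, 155, 144, 107, 66, 58, 154, 151, 152, 150, 151, 149]
bottom rows pred [[261.9, 148.3], [268.3, 147.1], [264.2, 151.7], [270.6, 150.5]]
[ 85 132 170 173 170 127  65  67  69  67  70 128 155 152 152 152] [ 39 117 139 119 107  78  68  68  68  60 102 142 151 151 149 152]
```

The silhouette matches the prediction: columns 260–271.5 against 260.4–272.1, bottom row about 151. So the grip is centred and the height is known. Next I move over the socket and feel my way in.

```bash
cat >> h.py <<'E'
OFF=.1063-.004+.1   # TCP z = OFF + d, d = adapter z in mouth frame (pinch grip)
def feel(ds,xy,base,off,v=.03,lim=7,lat=7,zsign=1):
    for d in ds:
        arm.line_to([*xy,off+d],v); f=arm.read_ft_force()-base; p=arm.read_tool_pos()
        print("%.4f z-off %.4f"%(d,p[2]-off),f.round(1),(p[:2]-xy).round(4))
        if abs(f[2])>lim or np.hypot(*f[:2])>lat: print("STOP");return d
    return None
E
python3 - <<'E'
from h import *
arm.movep([*M,.26],q(MY)); arm.line_to([*M,OFF+.006],.1); arm.pause(.2)
b=arm.read_ft_force(); print(b,arm.read_opening()*85,arm.read_time()); np.save("b.npy",b)
s=snapshot("scene");cv2.imwrite("pics/p3.png",cv2.resize(s[150:260,95:205],None,fx=5,fy=5,interpolation=cv2.INTER_CUBIC))
feel(np.arange(.002,-.0101,-.002),M,b,OFF,lim=5,lat=5); print(arm.read_time())
E
```

```text
[ 2.67501202e-03  9.18320341e-03 -4.20160750e+00] 23.30808597648261 9.4167
0.0020 z-off 0.0017 [0.8 0.3 0.3] [-0.0003 -0.0001]
0.0000 z-off -0.0002 [-0.1 -0.6  0.9] [-0.0001  0.    ]
-0.0020 z-off -0.0022 [-0.4 -0.1 -0. ] [-0.0001 -0.    ]
-0.0040 z-off -0.0042 [-0.8  1.  -0. ] [-0.0001  0.    ]
-0.0060 z-off -0.0062 [-0.3  0.1 -0. ] [-0.0001 -0.    ]
-0.0080 z-off -0.0082 [ 1.4 -1.   1.5] [-0.0001 -0.    ]
-0.0100 z-off -0.0102 [0.2 0.1 0.9] [-0.0001  0.    ]
11.25
```

View pics/p3.png

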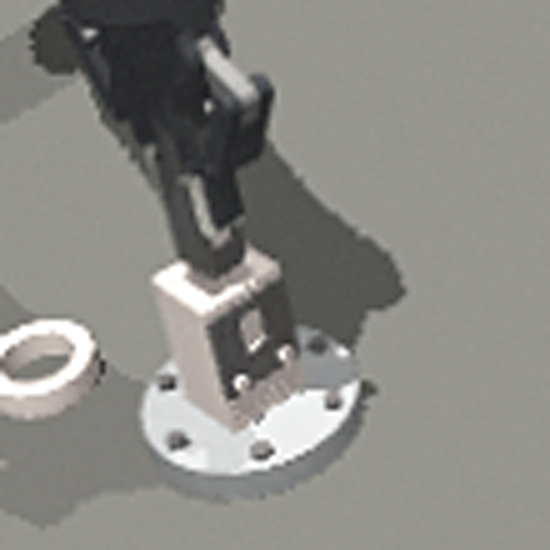

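The picture shows the adapter over the bore at crop (215,270), aligned with the tube, and the near pad on the window side. It entered cleanly. Continue until 5 mm or more of the button is under the lip.

```bash
python3 - <<'E'
from h import *
b=np.load("b.npy")
r=feel([-.014,-.018,-.020,-.021,-.022,-.023,-.024,-.025,-.026],M,b,OFF,lim=5,lat=6); print(arm.read_time(),arm.read_opening()*85)
E
```

```text
-0.0140 z-off -0.0143 [-0.3 -0.1  0.8] [-0.0002  0.    ]
-0.0180 z-off -0.0183 [ 0.  -0.2  1.7] [-0.0002 -0.    ]
-0.0200 z-off -0.0201 [ 0.5 -0.1 -0.2] [-0.0001 -0.    ]
-0.0210 z-off -0.0210 [-0.2 -0.8  1.4] [-0. -0.]
-0.0220 z-off -0.0221 [ 0.  -0.2  1.1] [-0.0001 -0.    ]
-0.0230 z-off -0.0231 [ 0.7  0.5 -0.1] [-0.0001  0.    ]
-0.0240 z-off -0.0241 [0.3 0.3 0.4] [-0.0001  0.    ]
-0.0250 z-off -0.0251 [ 0.2 -0.1  0.1] [-0. -0.]
-0.0260 z-off -0.0261 [-0.   0.3  0.5] [-0.0001 -0.    ]
13.5667 23.214762599351772
```

```bash
python3 - <<'E'
from h import *
b=np.load("b.npy")
feel([-.027,-.028],M,b,OFF,lim=4,lat=6); arm.pause(.15)
for o in(.36,.45,.6): arm.move_gripper(o); print(o,arm.read_opening()*85,(arm.read_ft_force()).round(1))
z=arm.read_tool_pos()[2]
arm.line_to([*M,.1-.028+.142],.08); print(arm.read_time(),z,arm.read_ft_force().round(1))
s=snapshot("scene");cv2.imwrite("pics/p4.png",cv2.resize(s[140:250,95:205],None,fx=5,fy=5,interpolation=cv2.INTER_CUBIC))
c,si=np.cos(MY),np.sin(MY)
print("pred top of spline/shank top", proj("scene",[[*M,.1-.028+.096],[*M,.1-.028+.064],[*M,.1]]).round(1).tolist())
E
```

```text
-0.0270 z-off -0.0271 [-0.   0.1 -0.1] [-0.  0.]
-0.0280 z-off -0.0281 [ 0.9 -0.   0.1] [-0.0001  0.    ]
0.36 30.147100200077322 [ 0.2 -0.9 -0.3]
0.45 38.35963624882065 [ 0.5 -0.2  0.4]
0.6 50.77828069309207 [ 0.4 -0.2  0.1]
15.6417 0.1743042941795986 [-0.4 -0.8  0.1]
pred top of spline/shank top [[132.9, 182.8], [135.6, 193.5], [138.6, 205.1]]
```

View pics/p4.png

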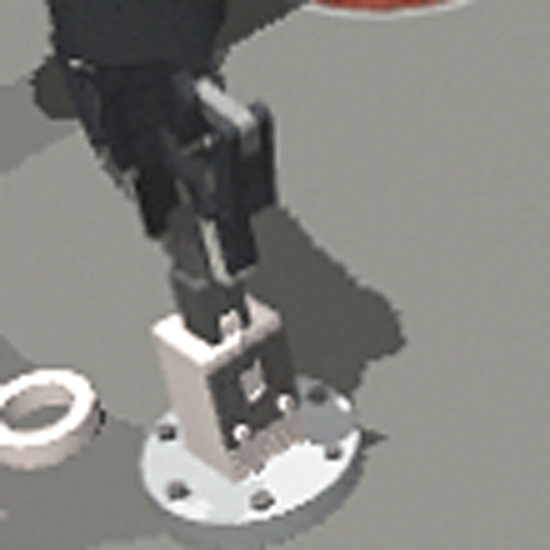

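The adapter stands on its own in the socket, with the button's upper half visible above the lip at crop (232,322) and the shank top where predicted. Now I grip the spline lightly at 20 N, so that slip limits the force, and slide it down by feel.

```bash
sed -i 's/^OFF=/OFF2=.242\nOFF=/' h.py; python3 - <<'E'
from h import *
b=arm.read_ft_force()
arm.move_gripper(0,20); arm.pause(.2); print(arm.read_opening()*85,arm.read_finger_force(),(arm.read_ft_force()-b).round(1))
b=np.array([0,0,0.])
r=feel([-.030,-.033,-.036,-.039,-.042,-.044,-.046],M,b,OFF2,v=.02,lim=13,lat=8)
if r is None:
    hist=[]
    for d in np.arange(-.0465,-.0625,-.0005):
        arm.line_to([*M,OFF2+d],.01); fs=[]
        for _ in range(3): fs.append(arm.read_ft_force()); arm.pause(.03)
        f=np.mean(fs,0); print("%.4f"%d,f.round(1)); hist.append(f[2])
        if f[2]>12 or np.hypot(*f[:2])>8 or (len(hist)>2 and f[2]<np.median(hist[:-1])-2.5): print("STOP");break
print(arm.read_time(),arm.read_tool_pos(),arm.read_opening()*85)
E
```

```text
18.055789602270593 21.45437479019165 [-0.1 -0.4 -2.2]
-0.0300 z-off -0.0304 [-1.3  0.5 -3.3] [-0.0004 -0.0001]
-0.0330 z-off -0.0334 [-0.6 -1.1 -2.4] [-0.0003 -0.0002]
-0.0360 z-off -0.0364 [-0.8 -1.3 -3.6] [-0.0003 -0.0002]
-0.0390 z-off -0.0394 [-1.6 -0.9 -3.3] [-0.0003 -0.0001]
-0.0420 z-off -0.0424 [-2.  -0.5 -3.8] [-0.0002 -0.0001]
-0.0440 z-off -0.0443 [-3.1 -1.  -3.3] [-0.0002 -0.0001]
-0.0460 z-off -0.0463 [-2.4 -1.1 -3. ] [-0.0002 -0.0001]
-0.0465 [-3.5 -1.2 -1.9]
-0.0470 [-3.  -1.  -2.1]
-0.0475 [-3.2 -1.6 -2.1]
-0.0480 [-3.5 -1.4 -1.4]
-0.0485 [-3.4 -1.5 -1.8]
-0.0490 [-3.3 -1.4 -1.4]
-0.0495 [-3.9 -1.3 -1.8]
-0.0500 [-3.3 -1.7 -1.5]
-0.0505 [-3.5 -1.7 -1.8]
-0.0510 [-3.2 -1.2 -1.7]
-0.0515 [-3.  -1.6 -2. ]
-0.0520 [-3.5 -2.2 -1.4]
-0.0525 [-3.4 -1.5 -2.1]
-0.0530 [-0.6 -0.4 -6. ]
STOP
23.125 [ 0.50697326 -0.25631226  0.1889258 ] 18.23236727995078
```

```bash
python3 - <<'E'
from h import *
arm.pause(.2);print(np.mean([arm.read_ft_force() for _ in range(3)],0).round(1))
s=snapshot("scene");cv2.imwrite("pics/p5.png",cv2.resize(s[160:240,105:185],None,fx=7,fy=7,interpolation=cv2.INTER_CUBIC))
E
```

```text
[ 0.9 -0.4 -8. ]
```

View pics/p5.png

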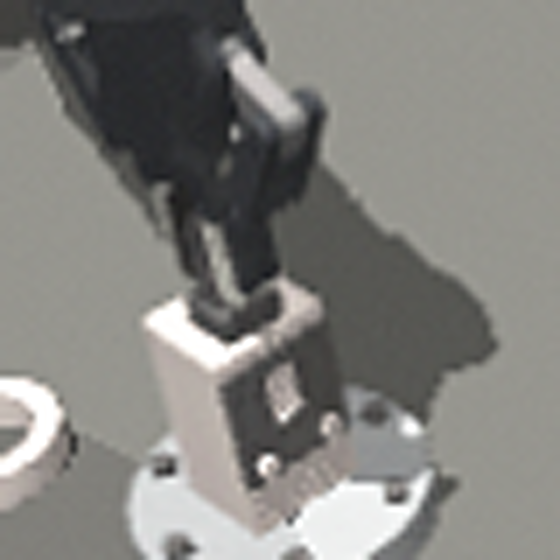

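The window at (285,390) is filled by the bright button and the lateral force has vanished, so it has popped. Now the tug: about 10 N over the roughly 4 N hanging weight.

```bash
python3 - <<'E'
from h import *
arm.move_gripper(0,35)
p=arm.read_tool_pos();z=.189;ok=False
for i in range(16):
    z+=.0003; arm.line_to([*M,z],.01); arm.pause(.08)
    f=np.mean([arm.read_ft_force() for _ in range(2)],0); print("%.4f"%z,arm.read_tool_pos()[2].round(4),f.round(1))
    if f[2]<-13: ok=True;break
    if arm.read_time()>40: break
if ok:
    for _ in range(4): arm.pause(.12); print(arm.read_ft_force().round(1))
print(ok,arm.read_time(),arm.read_opening()*85)
E
```

```text
0.1893 0.1892 [  4.    1.8 -12. ]
0.1896 0.1892 [  5.2   1.7 -14.7]
[  5.1   1.4 -13. ]
[  5.    1.8 -13.6]
[  5.3   2.  -13.6]
[  6.2   1.7 -14.2]
True 24.725 17.48716014898231
```

```bash
python3 - <<'E'
from h import *
arm.pause(.2); arm.line_to([*M,.1888],.01); print(arm.read_ft_force().round(1))
for o in(.3,.45,.65): arm.move_gripper(o)
arm.pause(.2);print(arm.read_ft_force().round(1))
arm.line_to([*M,.33],.12); arm.pause(.4)
s=snapshot("scene");cv2.imwrite("pics/p6.png",cv2.resize(s[160:240,105:185],None,fx=7,fy=7,interpolation=cv2.INTER_CUBIC));print(arm.read_time(),arm.read_ft_force().round(1))
E
```

```text
[ 1.4  0.9 -7. ]
[ 0.3 -0.4  0.7]
27.9917 [0.3 0.2 1. ]
```

View pics/p6.png

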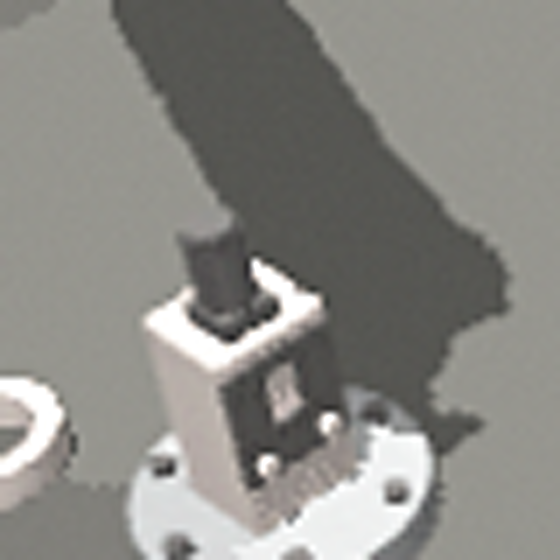

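The adapter stands upright in the bore (spline at 220,275), the button is in the window (285,390), and the gripper is clear.

```bash
python3 -c "
from station import *
print(ticket.finish_job())"
```

```text
the job is handed in; nothing more can be done
None
```

The adapter is in the socket with its button out in the window; a tug of about 10 N held, the gripper let go clear of it, and I handed the job in at about 28 s; the hand-in call gave no verdict.

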